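# Complete the salsa caddy and lift it level

### The job

The salsa caddy is one cup short: find the loose terracotta cup that properly fits its empty well (the same size as the cup already in it), set it down into the well without dropping it, and let go of it. Then lift the caddy by its handle, keeping it level, to at least 10 cm clear of the shelf and finish while holding it there, steady and level with both cups seated, ready for someone to take it. Leave the other two loose cups and everything else on the shelf as they are.

Things in the scene. Friction and masses are not known exactly. Their poses are not given: they have to be found in the camera images.
- caddy: Loose bamboo salsa caddy, 0.4 kg, any yaw: board 250 (x) x 110 (y) x 18 mm, two round wells on its x axis. Origin: centre of the underside, z up. Handle across the middle: two posts 14 x 12 mm at y = -46 and +46 mm carry a level bar along y, 104 mm long, 14 mm thick in x, 22 mm tall, its top 112 mm above the underside; open below the bar, 80 mm between the posts
- empty_well (a point): Centre of the floor of the empty round well, at x = -78 mm on the caddy, 6 mm above the caddy's underside. The well is 62 mm across and 12 mm deep (floor to the board's top face)
- full_well (a point): Centre of the floor of the other well, alike in size, at x = +78 mm on the caddy; cup_seated stands in it
- caddy_grip (a point): Middle of the handle's crossbar, 101 mm above the caddy's underside (11 mm below the bar's top); same axes as the caddy: the bar runs along y, its 14 mm thickness is along x
- cup_seated: Terracotta salsa cup, open-topped, straight-sided, 57 mm across and 50 mm tall, wall 5 mm, about 0.12 kg, standing in the caddy's full well from the start. Origin: centre of its underside, z up
- cup_medium: Loose terracotta cup of the same pattern and size as cup_seated: 57 mm across, 50 mm tall, wall 5 mm, about 0.12 kg, upright on the shelf. Origin: centre of its underside, z up
- cup_small: Loose terracotta cup of the same pattern, smaller: 46 mm across, 40 mm tall, upright on the shelf. Origin: centre of its underside
- cup_large: Loose terracotta cup of the same pattern, larger: 68 mm across, 60 mm tall, upright on the shelf. Origin: centre of its underside
- trivet: Bamboo slat trivet, loose, 160 x 160 x 16 mm, at the far side of the shelf under the stacked bowls. Origin: centre of its underside
- bowl_lower: Lower of two stacked terracotta bowls, 150 mm across, 55 mm tall, loose, on the trivet. Origin: centre of its underside
- bowl_upper: Upper stacked terracotta bowl, 120 mm across, 50 mm tall, loose, inside the lower one. Origin: centre of its underside
- colander: Steel colander, loose, 180 mm across, 75 mm tall, with two wire handles along its y (230 mm over them), at the far side of the shelf. Origin: centre of its underside
- display_box: Clear plastic display box with a stone molcajete inside, 206 x 206 mm, 160 mm tall, fixed, at the right of the shelf. Origin: centre of its underside
- drawer_unit: Small tan wicker-look plastic drawer unit, 220 x 240 mm, 130 mm tall, its carcass fixed, at the left of the shelf, drawer front towards the robot. Origin: centre of its underside
- drawer_unit_drawer0 (a joint): How far its drawer is pulled out, in m (0 = shut)
Not all that is in view belongs to the job. Leave any purple look-alike of the bowl_lower alone.

How it is judged:
By the outcome, as a careful person would: the job done as asked, in the order asked, and still so for the second after the job is handed in, while the arm keeps its last pose, push and grip.
It also fails if it takes over 51 s, if anything falls off the work surface, if the arm or the gripper's body presses on something with over 40 N, if the wrist force passes 120 N, or if a joint passes its speed limit or range.

### The arm

A 6-joint arm with a two-finger parallel gripper is mounted at the origin on the work surface. World frame = base frame: x ahead of the robot, y to its left, z up, the work surface at z = 0. Lengths are in m, angles in rad, forces in N, time in s.
With the tool pointing down it reaches from about 0.375 to 0.9 m from the base axis. Payload 3.1 kg.
Tool frame: the origin (TCP) lies at the very end of the fingers, on their centre line; the grasp point (between the pads) lies 19 mm behind it; z points along the fingers, y is the direction in which the jaws open and shut (so a half turn about z gives the same grasp; the last joint's range is limited). The gripper opens to 85 mm and grips with 20 to 120 N. Pads are 22 mm wide; open, the fingers measure 114 mm over their backs; the gripper's body (76 mm by 85 mm) begins 54 mm behind the grasp point. The pads swing forward as they close: fully open they stand 13 mm farther back than shut.
Start: joints at [0.967, 0.527, 1.433, -0, 1.181, -0.178], TCP at [0.258, 0.569, 0.231] pointing down, gripper open.
Joint ranges: [-3.08, 3.08], [-0.75, 2.2], [0.22, 2.44], [-1.43, 4.57], [0, 2.65], [-2.85, 2.85]. Speed limits (rad/s): [2.79, 2.79, 3.14, 3.14, 3.14, 3.14].

### API

Orientations are given as a unit quaternion [x, y, z, w].
In Python, from station import manip gives the robot as it stands. The module is installed in compiled form; this text tells all that it offers.
- The arm moves only by the tool send_rows, never from a script. Its argument "commands" is a list of rows, each an object with "delta_pos": the shift along the world's x, y, z in cm, a list of three; "yaw": the turn about the world's z in rad. A call has 1 to 10 rows; each row shifts and turns the pose as measured when the row begins; what a row does not reach is not made up. A row lasts 1/8 s, in which the tool goes at most 62.5 mm and 10.7 degrees, less where a joint would pass 70% of its speed; a pose out of reach is approached as far as the arm can. A call is refused whole if a number of a shift passes 6.25 or a number of a turn 0.188, either way. A call with a gripper value outside its range is refused whole. "grip" is the closure, from -1 (fully open) to 1 (shut), set as the call begins (left out, the last holds). The fingers move at their own pace and stop on an object; "force" is the grip in N (left out, the last holds). Time passes only in rows, so rows that do not move let the fingers close. It gives the time, the measured TCP pose, the force and the opening at its end, in the units of the state.
- manip.sense(): the state, without advancing time (a new reading comes with each control period).
- manip.snapshot(name): name is "side" or "top" or "wrist"; returns the picture (400x640x3 uint8, blue, green, red); there is no depth.
- manip.get_calibration(name): a dict with "fx", "fy", "cx", "cy" (pixels), "world_to_cam" (4x4, takes a point from world to camera coordinates); the wrist camera has in their place "mount" (4x4, takes a point from camera to tool coordinates, whose origin is the TCP and whose axes are the flange's). Camera axes: x right, y down, z forward; pixel columns grow to the right and rows downward; lengths in m; the calibration is good to about 2 mm. The wrist camera is an equidistant fisheye: a pixel r from the principal point sees the ray r / f radians off the axis. A picture is of the moment at which its call begins: read the wrist's pose just before it. get_calibration takes no time and is no camera call.
- manip.sign_off(): hands the job in, once; it reports no verdict.
The state is a dict: "t": time; "q": joint angles; "qd": joint speeds; "tau": joint torques, N m; "tcp_pos": TCP position; "tool_rot": TCP orientation; "force": force on the tool from outside, world axes, zero at the start; "ft_torque": the same for the moment, N m; "finger_gap": opening from 0.0 (shut) to 1.0 (fully open).
Only numpy, scipy, OpenCV 4.12 (cv2) and the standard library are available. Lean on these libraries where they do the work, as an engineer would, in place of code of your own. Each camera call takes 0.05 s, during which the arm holds its last target. There are 200 camera calls.

## Working session

There is one attempt and no reset: what is moved stays moved. The work goes in short steps, Python scripts to look and compute and a tool call to move; the robot and the scene stay as the last step left them, time stands still between calls to the robot, and variables do not carry over. Pictures are saved under pics/ and viewed, about 8 in all and at most 12, crops included, and the job is handed in when it is done.

Besides the shell and the picture viewer there is one more tool, called after "Call:" as a command line: name --argument value ..., lists and objects as JSON in quotes. send_rows: Moves the arm, as the interface text tells. Its arguments: {"type":"object","properties":{"commands":{"type":"array","items":{"type":"object","properties":{"delta_pos":{"type":"array","items":{"type":"number"}},"yaw":{"type":"number"}}}},"grip":{"type":"number"},"force":{"type":"number"}},"required":["commands"]}

```bash
mkdir -p pics; cat > h.py <<'E'
import numpy as np, cv2
from station import manip
from scipy.spatial.transform import Rotation as R
def ray(name,u,v,st=None):
    c=manip.get_calibration(name)
    if name!="wrist":
        d=np.array([(u-c["cx"])/c["fx"],(v-c["cy"])/c["fy"],1]);T=np.linalg.inv(np.array(c["world_to_cam"]))
    else:
        x,y=(u-c["cx"])/c["fx"],(v-c["cy"])/c["fy"];r=np.hypot(x,y)+1e-9
        d=np.array([np.sin(r)*x/r,np.sin(r)*y/r,np.cos(r)])
        W=np.eye(4);W[:3,:3]=R.from_quat(st["tool_rot"]).as_matrix();W[:3,3]=st["tcp_pos"];T=W@np.array(c["mount"])
    return T[:3,3],T[:3,:3]@d
def onz(name,u,v,z,st=None):
    o,d=ray(name,u,v,st);return o+d*(z-o[2])/d[2]
def proj(name,p):
    c=manip.get_calibration(name);q=np.array(c["world_to_cam"])@np.append(p,1)
    return c["fx"]*q[0]/q[2]+c["cx"],c["fy"]*q[1]/q[2]+c["cy"]
E
python3 - <<'E'
from h import *
a=manip.snapshot("top");b=manip.snapshot("side")
cv2.imwrite("pics/top.png",a);cv2.imwrite("pics/side.png",b)
print(manip.sense())
for n in("top","side","wrist"):print(n,manip.get_calibration(n))
E
```

```text
{'t': 0.1, 'q': array([ 9.66515304e-01,  5.28389563e-01,  1.43377108e+00,  1.39070860e-05,
        1.18137958e+00, -1.78491757e-01]), 'qd': array([-0.00012339, -0.0021925 , -0.00167585, -0.00034109,  0.00247131,
        0.0009394 ]), 'tau': array([-1.00763125e-03, -4.43305171e+01, -1.78585678e+01, -2.46439167e-04,
        3.86791697e-03, -2.27881650e-06]), 'tcp_pos': array([0.25774814, 0.56868055, 0.23042239]), 'tool_rot': array([ 2.11292549e-01,  9.77422381e-01, -8.97697599e-04, -3.77415085e-04]), 'force': array([-0.01036245,  0.41998707, -0.79548707]), 'ft_torque': array([-0.03550194,  0.01451939,  0.03863516]), 'finger_gap': 0.9918869644555139}
top {'fx': 406.5612826692736, 'fy': 406.5612826692736, 'cx': 316.2500444871881, 'cy': 201.94794077360558, 'world_to_cam': array([[-0.02697628, -0.9995345 , -0.0142499 ,  0.00633917],
       [-0.98567527,  0.02897092, -0.16614736,  0.60358663],
       [ 0.16648285,  0.00956374, -0.98599797,  1.71172178],
       [ 0.        ,  0.        ,  0.        ,  1.        ]])}
side {'fx': 386.3331742673434, 'fy': 386.3331742673434, 'cx': 324.3192961075693, 'cy': 196.09299215586435, 'world_to_cam': array([[ 0.89766303, -0.44062059, -0.00738848, -0.53965817],
       [-0.35191962, -0.7066624 , -0.61382476,  0.25783896],
       [ 0.26524267,  0.55360794, -0.78940774,  1.24053259],
       [ 0.        ,  0.        ,  0.        ,  1.        ]])}
wrist {'fx': 309.70691628693146, 'fy': 309.70691628693146, 'cx': 321.45437818193835, 'cy': 206.82103391158262, 'mount': array([[ 1.01582572e-03, -9.55662096e-01, -2.94463795e-01,
         7.59915923e-02],
       [ 9.99999417e-01,  8.63337623e-04,  6.47842246e-04,
         6.81092579e-04],
       [-3.64896606e-04, -2.94464281e-01,  9.55662416e-01,
        -1.42288645e-01],
       [ 0.00000000e+00,  0.00000000e+00,  0.00000000e+00,
         1.00000000e+00]])}
```

View pics/top.png

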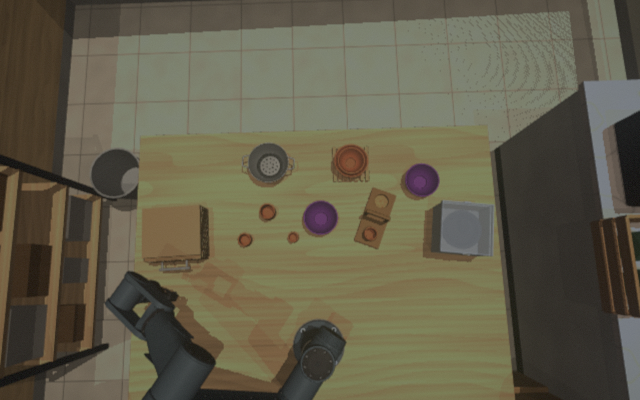

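View pics/side.png

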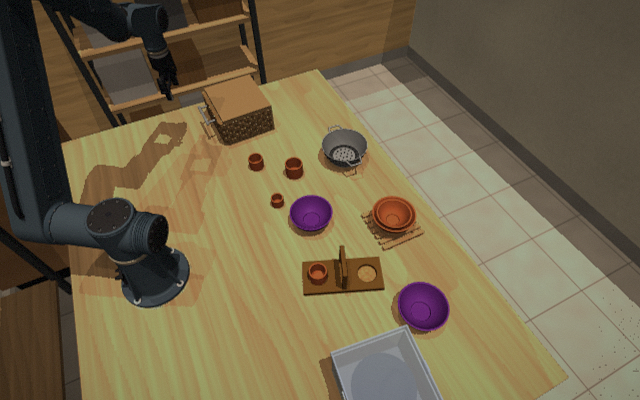

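Top view: the loose-cup candidates are (268,212), (245,240) and (293,238). They look like large, medium and small in that order. The seated cup is at about (369,234), the empty well at about (381,201) and the handle at about (375,217). I'll measure the sizes.

```bash
python3 - <<'E'
from h import *
a=cv2.imread("pics/top.png")
hsv=cv2.cvtColor(a,cv2.COLOR_BGR2HSV)
for p in [(268,212),(245,240),(293,238),(369,234),(380,202),(391,195),(375,217)]:print(p,hsv[p[1],p[0]])
m=((hsv[...,0]<12)|(hsv[...,0]>172))&(hsv[...,1]>130)&(hsv[...,2]>50)
m=m.astype(np.uint8)*255
n,l,s,c=cv2.connectedComponentsWithStats(m)
for i in range(1,n):
    if s[i,4]>40: print(s[i],c[i],onz("top",*c[i],0.04)[:2])
for p in [(381,202),(369,234),(375,217)]: print(p,onz("top",*p,0.018 if p[0]!=375 else .112))
big=cv2.resize(a[170:260,230:410],None,fx=4.4,fy=4.4,interpolation=cv2.INTER_CUBIC);cv2.imwrite("pics/c1.png",big)
print(manip.sense()["t"])
E
```

```text
(268, 212) [ 11 144 126]
(245, 240) [ 12 147 125]
(293, 238) [ 12 143 127]
(369, 234) [ 12 147 125]
(380, 202) [ 19 122 127]
(391, 195) [ 16 128 112]
(375, 217) [ 16 129 107]
[334 145  34  31 617] [350.70502431 158.65640194] [ 0.79544942 -0.16857532]
[262 208  12  11  54] [266.2962963  213.75925926] [0.55963411 0.20793257]
[365 229  10  11  50] [370.72 234.46] [ 0.45688675 -0.24059816]
[289 233   9   9  42] [292.80952381 237.23809524] [0.45438277 0.09438542]
[240 235  11  11  59] [244.50847458 240.10169492] [0.44791824 0.30258611]
(381, 202) [ 0.60040616 -0.29550742  0.018     ]
(369, 234) [ 0.46094448 -0.23591304  0.018     ]
(375, 217) [ 0.52271695 -0.25309478  0.112     ]
0.1
```

View pics/c1.png

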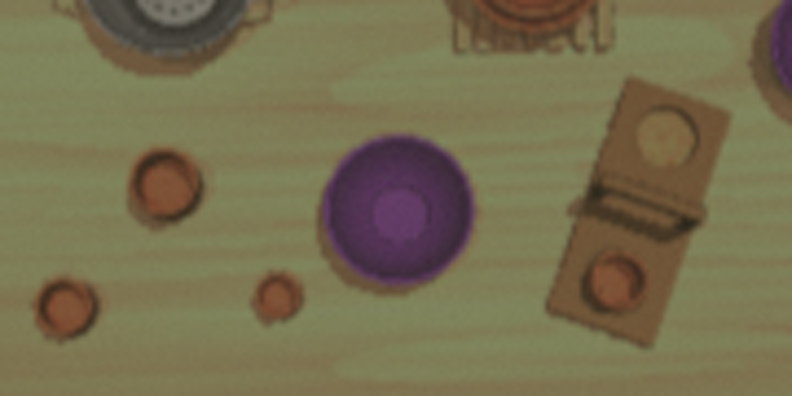

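The crop at 4.4x shows the medium cup at (67,308), 63 px wide like the seated one. The large cup at (165,187) is about 74 px and the small one at (277,297) about 50 px, so the cup at top pixel (245,240) is the one to take. Next I'll check the clearance to the drawer unit and triangulate the points.

```bash
python3 - <<'E'
from h import *
for p,z in [((207,205),.13),((202,260),.13),((209,265),0.0),((245.2,240),.05),((381.8,201.4),.006),((370,234),.05)]:print(p,onz("top",*p,z)[:2])
for p,z in [((256,156),.05),((367,273),.006),((318,268),.056)]:print("side",p,onz("side",*p,z)[:2])
E
```

```text
(207, 205) [0.5905906 0.4418422]
(202, 260) [0.36507558 0.45816266]
(209, 265) [0.34692053 0.46515536]
(245.2, 240) [0.44748158 0.29773303]
(381.8, 201.4) [ 0.60496609 -0.30100798]
(370, 234) [ 0.45809785 -0.23640762]
side (256, 156) [0.46006073 0.31199666]
side (367, 273) [ 0.60989425 -0.29220121]
side (318, 268) [ 0.46682943 -0.23037674]
```

Call:
send_rows --commands '[{"delta_pos": [2.5, -3.5, 0]}, {"delta_pos": [3.2, -4.4, 0]}, {"delta_pos": [3.2, -4.4, -0.5]}, {"delta_pos": [3.2, -4.4, -1.5]}, {"delta_pos": [3.2, -4.4, -2]}, {"delta_pos": [2.5, -3.5, -2]}, {"delta_pos": [1.2, -1.6, -1.5]}, {"delta_pos": [0, 0, 0]}]' --grip -1

```text
validation failed for argument at $.co...
```

```bash
python3 - <<'E'
from h import *
import pickle
st=manip.sense();a=manip.snapshot("wrist");cv2.imwrite("pics/w1.png",a);pickle.dump(st,open("w1.pkl","wb"))
print(st["tcp_pos"],st["tool_rot"],st["q"],st["t"])
E
```

```text
[0.25774814 0.56868055 0.23042239] [ 2.11292549e-01  9.77422381e-01 -8.97697599e-04 -3.77415085e-04] [ 9.66515304e-01  5.28389563e-01  1.43377108e+00  1.39070860e-05
  1.18137958e+00 -1.78491757e-01] 0.1
```

View pics/w1.png

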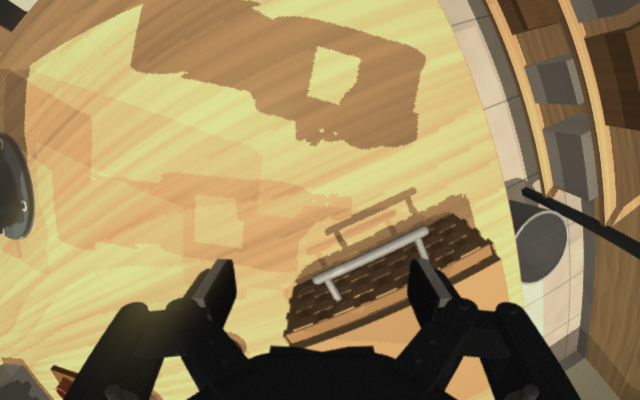

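The move was refused, probably because yaw is required, so this picture is still from the start pose: drawer handle at (370,255), fingertips at (225,265) and (425,265). Sending it again with yaw.

Call:
send_rows --commands '[{"delta_pos": [2.5, -3.5, 0], "yaw": 0}, {"delta_pos": [3.2, -4.4, 0], "yaw": 0}, {"delta_pos": [3.2, -4.4, -0.5], "yaw": 0}, {"delta_pos": [3.2, -4.4, -1.5], "yaw": 0}, {"delta_pos": [3.2, -4.4, -2], "yaw": 0}, {"delta_pos": [2.5, -3.5, -2], "yaw": 0}, {"delta_pos": [1.2, -1.6, -1.5], "yaw": 0}, {"delta_pos": [0, 0, 0], "yaw": 0}]' --grip -1

```text
t: 1.15
tcp_pos: [0.4522, 0.2992, 0.1524]
tool_rot: [0.21, 0.978, 0.0, 0.0]
force: [-0.1, -0.3, 0.2]
finger_gap: 0.999
```

```bash
python3 - <<'E'
from h import *
st=manip.sense();a=manip.snapshot("wrist");cv2.imwrite("pics/w2.png",a)
print(st["tcp_pos"],st["q"],st["t"])
hsv=cv2.cvtColor(a,cv2.COLOR_BGR2HSV)
m=(((hsv[...,0]<13)|(hsv[...,0]>172))&(hsv[...,1]>120)&(hsv[...,2]>40)).astype(np.uint8)*255
for c in sorted(cv2.findContours(m,cv2.RETR_EXTERNAL,cv2.CHAIN_APPROX_NONE)[0],key=cv2.contourArea)[-4:]:
    w=np.array([onz("wrist",*p[0],.05,st)[:2] for p in c]);(x,y),r=cv2.minEnclosingCircle(w.astype(np.float32)*1000)
    print(cv2.contourArea(c),cv2.boundingRect(c),x,y,r)
E
```

```text
[0.45218896 0.29919917 0.1523966 ] [ 3.78208968e-01  5.26603318e-01  1.71744590e+00  3.46024559e-04
  8.97209115e-01 -7.69338258e-01] 1.15
818.0 (21, 313, 35, 39) 454.323486328125 -206.15748596191406 65.26223754882812
833.0 (137, 262, 34, 37) 453.1885070800781 108.87129211425781 21.798316955566406
2988.5 (255, 292, 65, 64) 552.4930419921875 210.47386169433594 48.2727165222168
3695.5 (297, 162, 67, 73) 448.4878845214844 308.9565124511719 31.032424926757812
```

View pics/w2.png

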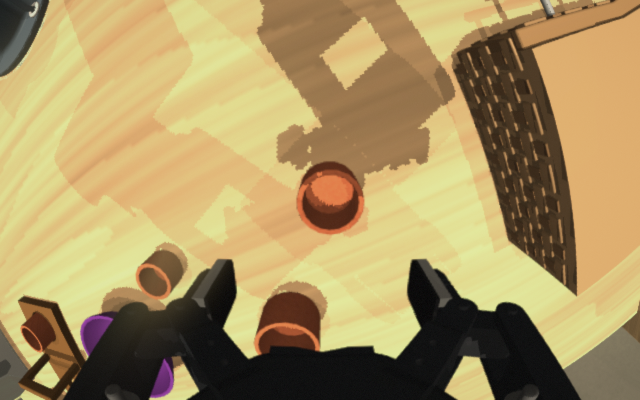

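The wrist view shows the medium cup at (330,200), clear of the drawer unit. The large cup is at (288,320) and the small one at (160,275). I'll use the rim's extreme points for its centre.

```bash
python3 - <<'E'
from h import *
st=manip.sense()
for p in [(297,201),(364,201),(331,235),(330.5,201.5)]:print(onz("wrist",*p,.05,st)[:2])
a=cv2.imread("pics/w2.png");hsv=cv2.cvtColor(a,cv2.COLOR_BGR2HSV)
m=(((hsv[...,0]<13)|(hsv[...,0]>172))&(hsv[...,1]>120)&(hsv[...,2]>40)).astype(np.uint8)
p=np.argwhere(m[195:240,290:370])[:,::-1]+[290,195]
pts=[]
for v in range(200,236):
    r=p[p[:,1]==v]
    if len(r): pts+= [onz("wrist",r[:,0].min(),v,.05,st)[:2],onz("wrist",r[:,0].max()+1,v,.05,st)[:2]]
pts=np.array(pts);A=np.c_[2*pts,np.ones(len(pts))];s=np.linalg.lstsq(A,(pts**2).sum(1),rcond=None)[0]
print(s[:2],np.sqrt(s[2]+s[0]**2+s[1]**2))
E
```

```text
[0.43929779 0.2846752 ]
[0.46199346 0.33530889]
[0.47852721 0.29817399]
[0.45101867 0.30972699]
[0.4519558  0.30928778] 0.027831196840625516
```

Call:
send_rows --commands '[{"delta_pos": [0, 1.0, 0], "yaw": 0}, {"delta_pos": [0, 0, -3], "yaw": 0}, {"delta_pos": [0, 0, -4], "yaw": 0}, {"delta_pos": [0, 0, -3.5], "yaw": 0}, {"delta_pos": [0, 0, -2], "yaw": 0}, {"delta_pos": [0, 0, -0.5], "yaw": 0}]' --grip -1

```text
t: 1.95
tcp_pos: [0.4521, 0.3226, 0.0255]
tool_rot: [0.204, 0.979, 0.006, 0.006]
force: [0.0, -0.6, -0.3]
finger_gap: 1.0
```

Call:
send_rows --commands '[{"delta_pos": [0, 0, 0], "yaw": 0}, {"delta_pos": [0, 0, 0], "yaw": 0}, {"delta_pos": [0, 0, 0], "yaw": 0}, {"delta_pos": [0, 0, 0], "yaw": 0}, {"delta_pos": [0, 0, 0], "yaw": 0}]' --grip 1 --force 30

```text
t: 2.58
tcp_pos: [0.4531, 0.325, 0.0289]
tool_rot: [0.203, 0.979, 0.008, 0.008]
force: [0.3, -0.5, -0.9]
finger_gap: 0.646
```

```bash
python3 - <<'E'
from h import *
st=manip.sense();print({k:np.round(v,3) for k,v in st.items()})
a=manip.snapshot("wrist");b=manip.snapshot("side")
cv2.imwrite("pics/w3.png",np.hstack([a[100:400,120:520],cv2.resize(b[60:260,180:440],(390,300))]))
E
```

```text
{'t': np.float64(2.575), 'q': array([ 0.42 ,  0.741,  1.76 ,  0.004,  0.617, -0.746]), 'qd': array([-0.002, -0.002,  0.   ,  0.001, -0.001,  0.   ]), 'tau': array([ 5.1000e-02, -4.4142e+01, -8.2330e+00,  4.0000e-03, -9.4000e-02,
       -0.0000e+00]), 'tcp_pos': array([0.453, 0.325, 0.029]), 'tool_rot': array([0.203, 0.979, 0.008, 0.008]), 'force': array([ 0.339, -0.509, -0.914]), 'ft_torque': array([ 0.014, -0.007, -0.044]), 'finger_gap': np.float64(0.646)}
```

View pics/w3.png

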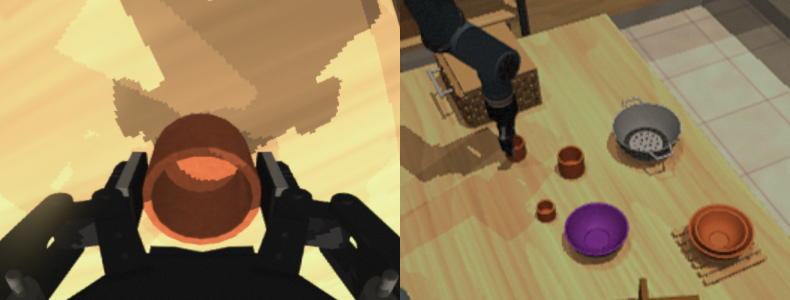

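The cup is held, but it sits about 5 mm off the pad centre line and the grip is high. The quick rows also left about 1.3° of tilt: each row starts from the measured pose, so lag adds up. I'll open, lower slowly, re-centre and grip again.

Call:
send_rows --commands '[{"delta_pos": [0, 0, 0], "yaw": 0}, {"delta_pos": [0, 0, 0], "yaw": 0}, {"delta_pos": [0.4, -0.2, 0], "yaw": 0}, {"delta_pos": [0, 0, -0.5], "yaw": 0}, {"delta_pos": [0, 0, -0.3], "yaw": 0}, {"delta_pos": [0, 0, 0], "yaw": 0}]' --grip 0

```text
t: 3.42
tcp_pos: [0.4588, 0.323, 0.0279]
tool_rot: [0.203, 0.979, 0.009, 0.01]
force: [0.2, -0.2, -1.2]
finger_gap: 0.642
```

Call:
send_rows --commands '[{"delta_pos": [0, 0, 0], "yaw": 0}, {"delta_pos": [0, 0, 0], "yaw": 0}, {"delta_pos": [0, 0, 0], "yaw": 0}]' --grip -1

```text
t: 3.8
tcp_pos: [0.4595, 0.323, 0.0273]
tool_rot: [0.203, 0.979, 0.009, 0.01]
force: [0.7, 0.1, -0.4]
finger_gap: 1.001
```

Call:
send_rows --commands '[{"delta_pos": [0.4, -0.2, 0], "yaw": 0}, {"delta_pos": [0, 0, -0.5], "yaw": 0}, {"delta_pos": [0, 0, -0.5], "yaw": 0}]'

```text
t: 4.18
tcp_pos: [0.464, 0.3208, 0.0164]
tool_rot: [0.203, 0.979, 0.009, 0.01]
force: [0.1, -0.9, 0.0]
finger_gap: 1.002
```

Call:
send_rows --commands '[{"delta_pos": [0, 0, 0], "yaw": 0}, {"delta_pos": [0, 0, 0], "yaw": 0}, {"delta_pos": [0, 0, 0], "yaw": 0}, {"delta_pos": [0, 0, 0], "yaw": 0}]' --grip 1 --force 35

```text
t: 4.68
tcp_pos: [0.4635, 0.3207, 0.016]
tool_rot: [0.203, 0.979, 0.008, 0.01]
force: [0.0, 0.3, -1.2]
finger_gap: 0.645
```

Call:
send_rows --commands '[{"delta_pos": [0, 0, 1], "yaw": 0}, {"delta_pos": [0, 0, 2], "yaw": 0}, {"delta_pos": [0, 0, 3], "yaw": 0}, {"delta_pos": [0, 0, 3], "yaw": 0}, {"delta_pos": [0, 0, 3], "yaw": 0}, {"delta_pos": [0, 0, 2], "yaw": 0}, {"delta_pos": [0, 0, 0], "yaw": 0}]'

```text
t: 5.55
tcp_pos: [0.4619, 0.3202, 0.1628]
tool_rot: [0.203, 0.979, 0.008, 0.01]
force: [0.5, 0.2, -0.9]
finger_gap: 0.644
```

Call:
send_rows --commands '[{"delta_pos": [0.5, -1.5, 0.3], "yaw": 0}, {"delta_pos": [1, -3, 0.3], "yaw": 0}, {"delta_pos": [1.4, -4.4, 0.3], "yaw": 0}, {"delta_pos": [1.4, -4.4, 0.3], "yaw": 0}, {"delta_pos": [1.4, -4.4, 0.3], "yaw": 0}, {"delta_pos": [1.4, -4.4, 0.3], "yaw": 0}, {"delta_pos": [1.4, -4.4, 0.3], "yaw": 0}, {"delta_pos": [1.4, -4.4, 0.3], "yaw": 0}, {"delta_pos": [1.4, -4.4, 0.3], "yaw": 0}, {"delta_pos": [1.4, -4.4, 0.3], "yaw": 0}]'

```text
t: 6.8
tcp_pos: [0.583, -0.0959, 0.1832]
tool_rot: [0.202, 0.979, 0.005, -0.001]
force: [0.1, 0.4, -0.8]
finger_gap: 0.647
```

Call:
send_rows --commands '[{"delta_pos": [1.4, -4.4, 0], "yaw": 0}, {"delta_pos": [1.4, -4.4, 0], "yaw": 0}, {"delta_pos": [1.4, -4.4, 0], "yaw": 0}, {"delta_pos": [1.4, -4.4, 0], "yaw": 0}, {"delta_pos": [1, -3, 0], "yaw": 0}, {"delta_pos": [0.5, -1.5, 0], "yaw": 0}, {"delta_pos": [0, 0, 0], "yaw": 0}, {"delta_pos": [0, 0, 0], "yaw": 0}]'

```text
t: 7.8
tcp_pos: [0.6456, -0.3317, 0.1711]
tool_rot: [0.206, 0.978, 0.008, -0.011]
force: [-0.4, 0.5, 0.1]
finger_gap: 0.643
```

```bash
python3 - <<'E'
from h import *
import pickle
st=manip.sense();a=manip.snapshot("wrist");cv2.imwrite("pics/w4.png",a);pickle.dump(st,open("w4.pkl","wb"))
print(st["tcp_pos"],st["tool_rot"],st["q"],st["t"],st["force"])
E
```

```text
[ 0.64560656 -0.33165147  0.17113571] [ 0.20647132  0.97835689  0.00844479 -0.01077416] [-0.63080064  0.73856301  1.18153041  0.00691686  1.24808865 -1.78790384] 7.8 [-0.38171138  0.47317267  0.11523162]
```

View pics/w4.png

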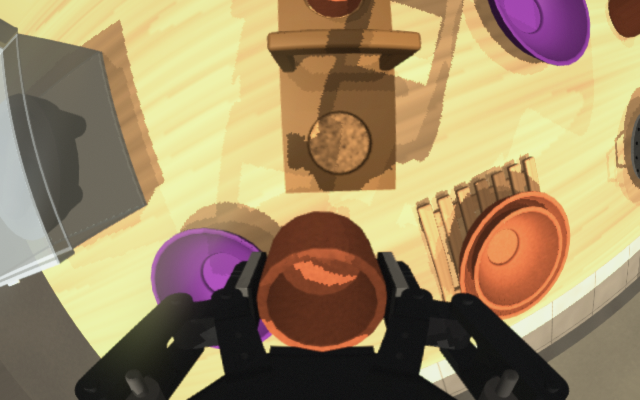

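The wrist view shows the empty well at (339,142), the board's far edge at (286,192)–(396,189), the crossbar at (268,38)–(420,36) and the held cup's rim centred near (321,290). I'll turn these into moves.

```bash
python3 - <<'E'
from h import *
import pickle
st=pickle.load(open("w4.pkl","rb"));a=cv2.imread("pics/w4.png")
Rm=R.from_quat(st["tool_rot"]).as_matrix();print("zaxis",Rm[:,2],"xang",np.degrees(np.arctan2(Rm[1,0],Rm[0,0])))
w=[onz("wrist",*p,.018,st)[:2] for p in[(308,142),(371,142),(339.5,111),(339.5,174)]]
print("well",np.array(w),np.mean(w,0),(w[0]+w[1])/2,np.linalg.norm(w[0]-w[1]),np.linalg.norm(w[2]-w[3]))
e=[onz("wrist",*p,.018,st)[:2] for p in[(286,192),(396,189)]];d=e[1]-e[0];print("edge",e,np.linalg.norm(d),np.degrees(np.arctan2(*d[::-1])))
e=[onz("wrist",*p,.112,st)[:2] for p in[(268,35),(420,34)]];d=e[1]-e[0];print("bar",e,np.linalg.norm(d),np.degrees(np.arctan2(*d[::-1])))
# cup in tool frame
i=dict(tool_rot=[0,0,0,1],tcp_pos=np.zeros(3))
c=[onz("wrist",*p,-.034,i)[:2]*1000 for p in[(257,290),(386,290),(321,352)]];print("cup tool",c)
E
```

```text
zaxis [-0.01759473  0.02097315 -0.99962521] xang 156.17495233205963
well [[ 0.59288153 -0.31948602]
 [ 0.61692969 -0.2638122 ]
 [ 0.5776441  -0.28005815]
 [ 0.63370954 -0.30424069]] [ 0.60529122 -0.29189927] [ 0.60490561 -0.29164911] 0.06064559673383015 0.06105840527375651
edge [array([ 0.62879975, -0.35953274]), array([ 0.67036392, -0.25775893])] 0.1099340202720794 67.7850169482208
bar [array([ 0.51132784, -0.30895682]), array([ 0.54853444, -0.21459177])] 0.1014351752700162 68.48148923305394
cup tool [array([  6.35941714, -26.04091304]), array([ 6.40113176, 27.6719248 ]), array([-28.50483099,   0.61668303])]
```

Call:
send_rows --commands '[{"delta_pos": [-0.7, 0.7, 0], "yaw": 0}, {"delta_pos": [-1, 1, 0], "yaw": 0}, {"delta_pos": [-1, 1, 0], "yaw": 0}, {"delta_pos": [-0.8, 0.8, 0], "yaw": 0}, {"delta_pos": [-0.4, 0.4, 0], "yaw": 0}, {"delta_pos": [0, 0, 0], "yaw": 0}, {"delta_pos": [0, 0, 0], "yaw": 0}]'

```text
t: 8.72
tcp_pos: [0.6041, -0.2838, 0.1732]
tool_rot: [0.203, 0.979, 0.009, -0.011]
force: [0.8, 0.4, -1.5]
finger_gap: 0.645
```

Call:
send_rows --commands '[{"delta_pos": [0.2, -0.8, 0], "yaw": 0}, {"delta_pos": [0, 0, -2], "yaw": 0}, {"delta_pos": [0, 0, -3], "yaw": 0}, {"delta_pos": [0, 0, -1.5], "yaw": 0}, {"delta_pos": [0, 0, 0], "yaw": 0}, {"delta_pos": [0, 0, 0], "yaw": 0}]'

```text
t: 9.48
tcp_pos: [0.6094, -0.2977, 0.108]
tool_rot: [0.204, 0.979, 0.007, -0.008]
force: [0.6, 0.0, -1.2]
finger_gap: 0.643
```

Call:
send_rows --commands '[{"delta_pos": [-0.2, 0.3, 0], "yaw": 0}, {"delta_pos": [0, 0, 0], "yaw": 0}, {"delta_pos": [0, 0, 0], "yaw": 0}]'

```text
t: 9.85
tcp_pos: [0.6085, -0.2952, 0.1105]
tool_rot: [0.204, 0.979, 0.006, -0.006]
force: [0.3, -0.6, -1.0]
finger_gap: 0.646
```

Call:
send_rows --commands '[{"delta_pos": [-0.2, 0.3, 0], "yaw": 0}, {"delta_pos": [0, 0, -1.5], "yaw": 0}, {"delta_pos": [0, 0, -1.5], "yaw": 0}, {"delta_pos": [0, 0, -1], "yaw": 0}, {"delta_pos": [0, 0, 0], "yaw": 0}, {"delta_pos": [0, 0, 0], "yaw": 0}]'

```text
t: 10.6
tcp_pos: [0.6057, -0.2914, 0.0665]
tool_rot: [0.204, 0.979, 0.006, -0.007]
force: [0.1, 0.4, -1.4]
finger_gap: 0.648
```

```bash
python3 - <<'E'
from h import *
import pickle
st=manip.sense();a=manip.snapshot("wrist");cv2.imwrite("pics/w5.png",a[60:400,120:520]);pickle.dump(st,open("w5.pkl","wb"))
print(st["tcp_pos"],st["tool_rot"],st["t"],st["force"])
Rm=R.from_quat(st["tool_rot"]).as_matrix();print(Rm[:,2])
E
```

```text
[ 0.60570435 -0.2914405   0.06653679] [ 0.20385632  0.97895759  0.00647495 -0.00653511] 10.6 [ 0.10714416  0.40096167 -1.36876362]
[-0.01015527  0.01534186 -0.99983073]
```

View pics/w5.png

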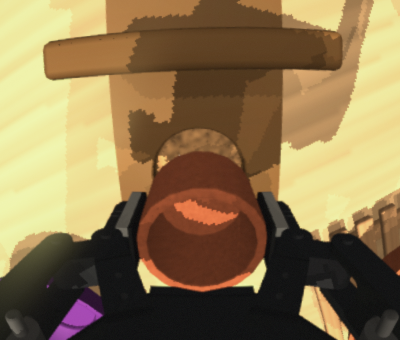

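The cup is over the well and centred sideways (well arc 157–243, cup centre about 200 in the crop). I'll check the lengthwise error from the well's visible edge at crop (200,129).

```bash
python3 - <<'E'
from h import *
import pickle
st=pickle.load(open("w5.pkl","rb"))
t=np.array([-np.cos(np.radians(22.5)),np.sin(np.radians(22.5))])
for p in [(320,189),(277,225),(363,222)]:print(onz("wrist",*p,.018,st)[:2])
print("well est",onz("wrist",320,189,.018,st)[:2]-.031*t)
i=dict(tool_rot=[0,0,0,1],tcp_pos=np.zeros(3))
for p in[(258,290),(387,290),(321,350)]:print(onz("wrist",*p,-.034,i)[:2]*1000)
E
```

```text
[ 0.57866496 -0.27926634]
[ 0.58955185 -0.31503234]
[ 0.61044246 -0.26213977]
well est [ 0.60730522 -0.29112952]
[  6.37172903 -25.60750019]
[ 6.37541542 28.11080544]
[-27.1727364    0.62203046]
```

Call:
send_rows --commands '[{"delta_pos": [0.1, 0, 0], "yaw": 0}, {"delta_pos": [0, 0, -1], "yaw": 0}, {"delta_pos": [0, 0, -0.8], "yaw": 0}, {"delta_pos": [0, 0, -0.4], "yaw": 0}, {"delta_pos": [0, 0, 0], "yaw": 0}]'

```text
t: 11.28
tcp_pos: [0.6071, -0.2917, 0.0438]
tool_rot: [0.204, 0.979, 0.006, -0.006]
force: [-0.3, -0.9, -1.4]
finger_gap: 0.646
```

Cup base is at about z 0.028. Next I'll enter the well in small steps.

Call:
send_rows --commands '[{"delta_pos": [0, 0, -0.4], "yaw": 0}, {"delta_pos": [0, 0, -0.4], "yaw": 0}, {"delta_pos": [0, 0, -0.3], "yaw": 0}, {"delta_pos": [0, 0, 0], "yaw": 0}]'

```text
t: 11.78
tcp_pos: [0.6073, -0.2918, 0.0322]
tool_rot: [0.204, 0.979, 0.006, -0.006]
force: [0.1, -0.2, -0.5]
finger_gap: 0.644
```

Call:
send_rows --commands '[{"delta_pos": [0, 0, -0.3], "yaw": 0}, {"delta_pos": [0, 0, -0.2], "yaw": 0}, {"delta_pos": [0, 0, 0], "yaw": 0}]'

```text
t: 12.15
tcp_pos: [0.607, -0.2919, 0.0272]
tool_rot: [0.204, 0.979, 0.006, -0.006]
force: [-0.3, -0.2, -2.9]
finger_gap: 0.643
```

Call:
send_rows --commands '[{"delta_pos": [0, 0, -0.2], "yaw": 0}, {"delta_pos": [0, 0, -0.2], "yaw": 0}, {"delta_pos": [0, 0, 0], "yaw": 0}]'

```text
t: 12.52
tcp_pos: [0.6069, -0.292, 0.023]
tool_rot: [0.204, 0.979, 0.006, -0.006]
force: [-1.1, -0.1, -1.2]
finger_gap: 0.643
```

Call:
send_rows --commands '[{"delta_pos": [0, 0, -0.2], "yaw": 0}, {"delta_pos": [0, 0, 0], "yaw": 0}]'

```text
t: 12.78
tcp_pos: [0.6069, -0.292, 0.0229]
tool_rot: [0.204, 0.979, 0.006, -0.006]
force: [-1.1, 0.1, -1.4]
finger_gap: 0.64
```

Call:
send_rows --commands '[{"delta_pos": [0, 0, -0.3], "yaw": 0}, {"delta_pos": [0, 0, 0], "yaw": 0}]'

```text
t: 13.02
tcp_pos: [0.6069, -0.2921, 0.023]
tool_rot: [0.203, 0.979, 0.006, -0.006]
force: [0.4, -0.2, -1.6]
finger_gap: 0.646
```

The cup stalls at the expected floor height (0.023 m), so it is resting on the floor. Releasing gently.

Call:
send_rows --commands '[{"delta_pos": [0, 0, -0.1], "yaw": 0}, {"delta_pos": [0, 0, 0], "yaw": 0}, {"delta_pos": [0, 0, 0], "yaw": 0}]' --grip -0.5 --force 20

```text
t: 13.4
tcp_pos: [0.6078, -0.2924, 0.0214]
tool_rot: [0.204, 0.979, 0.006, -0.005]
force: [0.3, -0.2, -0.3]
finger_gap: 0.747
```

Call:
send_rows --commands '[{"delta_pos": [0, 0, 0], "yaw": 0}, {"delta_pos": [0, 0, 0], "yaw": 0}]' --grip -1

```text
t: 13.65
tcp_pos: [0.6079, -0.2924, 0.021]
tool_rot: [0.204, 0.979, 0.006, -0.005]
force: [0.6, -0.7, -0.5]
finger_gap: 1.001
```

Call:
send_rows --commands '[{"delta_pos": [0, 0, 1], "yaw": 0}, {"delta_pos": [0, 0, 2], "yaw": 0}, {"delta_pos": [0, 0, 2.5], "yaw": 0}, {"delta_pos": [0, 0, 3], "yaw": 0}, {"delta_pos": [0, 0, 3], "yaw": 0}, {"delta_pos": [0, 0, 2], "yaw": 0}, {"delta_pos": [0, 0, 1], "yaw": 0}, {"delta_pos": [0, 0, 0], "yaw": 0}]'

```text
t: 14.65
tcp_pos: [0.6091, -0.2931, 0.1806]
tool_rot: [0.203, 0.979, 0.004, -0.001]
force: [0.1, -0.1, -0.4]
finger_gap: 0.999
```

```bash
python3 - <<'E'
from h import *
import pickle
st=manip.sense();a=manip.snapshot("wrist");b=manip.snapshot("side");pickle.dump(st,open("w6.pkl","wb"))
cv2.imwrite("pics/w6w.png",a);cv2.imwrite("pics/w6s.png",b)
cv2.imwrite("pics/w6.png",np.hstack([a[0:400,120:520],cv2.resize(b[200:340,270:410],(400,400),interpolation=cv2.INTER_CUBIC)]))
print(st["tcp_pos"],st["tool_rot"],st["q"],st["t"],R.from_quat(st["tool_rot"]).as_matrix()[:,2])
E
```

```text
[ 0.60906519 -0.29309061  0.18062057] [ 2.03483804e-01  9.79071201e-01  3.68411551e-03 -5.93906587e-04] [-0.61626952  0.65202687  1.33992558  0.00686743  1.15368392 -1.78002808] 14.65 [ 3.36362007e-04  7.45572353e-03 -9.99972149e-01]
```

View pics/w6.png

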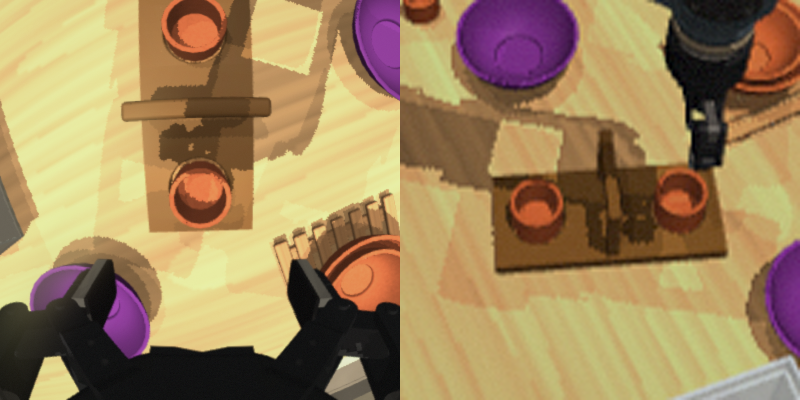

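Both cups sit in the wells, with the medium one at crop (200,198). The crossbar runs from (122,111) to (271,107), and tool tilt is now only 0.4°. Next is the handle pose.

```bash
python3 - <<'E'
from h import *
import pickle
st=pickle.load(open("w6.pkl","rb"));a=cv2.imread("pics/w6w.png")
ang=lambda d:np.degrees(np.arctan2(d[1],d[0]))
Rm=R.from_quat(st["tool_rot"]).as_matrix();print("tool y ang",ang(Rm[:,1]))
for z,p,q in[(.112,(242,107),(391,103)),(.112,(242,100),(391,99)),(.018,(269,231),(372,229)),(.018,(259,0),(269,231)),(.018,(368,60),(372,229))]:
    A,B=onz("wrist",*p,z,st)[:2],onz("wrist",*q,z,st)[:2];print(A,B,(A+B)/2,np.linalg.norm(B-A),ang(B-A))
cv2.imwrite("pics/c7.png",cv2.resize(a[70:250,230:410],None,fx=3.3,fy=3.3,interpolation=cv2.INTER_CUBIC))
E
```

```text
tool y ang 66.51778885707058
[ 0.51222423 -0.30885494] [ 0.55040297 -0.21457951] [ 0.5313136  -0.26171722] 0.1017126961216613 67.9535236011998
[ 0.50778959 -0.30683463] [ 0.54783361 -0.21351241] [ 0.5278116  -0.26017352] 0.10155077142576287 66.7761116492375
[ 0.62833028 -0.36020859] [ 0.6701571  -0.25864368] [ 0.64924369 -0.30942614] 0.10984039763626074 67.61697962935065
[ 0.4042106  -0.26971262] [ 0.62833028 -0.36020859] [ 0.51627044 -0.3149606 ] 0.2417005424706625 -21.988074643147733
[ 0.50711279 -0.19742161] [ 0.6701571  -0.25864368] [ 0.58863494 -0.22803264] 0.17415967440781244 -20.580829583246334
```

View pics/c7.png

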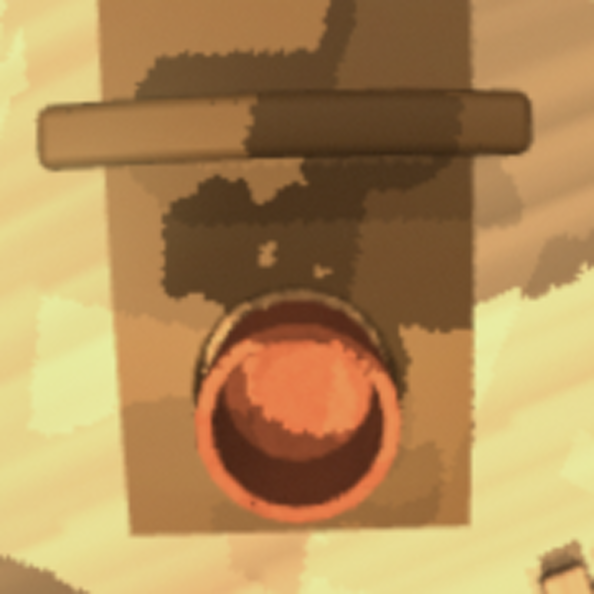

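Bar centre is (0.534, -0.262) by both methods, and the jaws must turn about -1.55 rad. Turning and moving over the bar.

Call:
send_rows --commands '[{"delta_pos": [-0.4, 0.2, 0], "yaw": -0.08}, {"delta_pos": [-0.8, 0.3, 0], "yaw": -0.15}, {"delta_pos": [-0.8, 0.3, 0], "yaw": -0.15}, {"delta_pos": [-0.8, 0.3, 0], "yaw": -0.15}, {"delta_pos": [-0.8, 0.3, 0], "yaw": -0.15}, {"delta_pos": [-0.8, 0.3, 0], "yaw": -0.15}, {"delta_pos": [-0.8, 0.3, 0], "yaw": -0.15}, {"delta_pos": [-0.8, 0.3, 0], "yaw": -0.15}, {"delta_pos": [-0.5, 0.2, 0], "yaw": -0.15}, {"delta_pos": [0, 0, 0], "yaw": -0.1}]'

```text
t: 16.0
tcp_pos: [0.5339, -0.2617, 0.1639]
tool_rot: [0.795, 0.607, 0.009, -0.012]
force: [0.6, -0.1, -0.4]
finger_gap: 1.004
```

Call:
send_rows --commands '[{"delta_pos": [0, 0, 0], "yaw": 0}, {"delta_pos": [0, 0, 0], "yaw": 0}]'

```text
t: 16.25
tcp_pos: [0.5329, -0.261, 0.162]
tool_rot: [0.794, 0.608, 0.008, -0.014]
force: [-0.3, 0.6, -0.2]
finger_gap: 1.003
```

```bash
python3 - <<'E'
from h import *
st=manip.sense();Rm=R.from_quat(st["tool_rot"]).as_matrix();print(st["tcp_pos"],"y ang",np.degrees(np.arctan2(Rm[1,1],Rm[0,1])),Rm[:,2],st["q"])
E
```

```text
[ 0.53289842 -0.26103999  0.1620145 ] y ang -15.095284043199712 [-0.00357767  0.03157645 -0.99949494] [-0.65530682  0.57739226  1.56668862  0.02682948  1.01975929 -0.40597377]
```

Call:
send_rows --commands '[{"delta_pos": [0, 0, 0], "yaw": -0.06}, {"delta_pos": [0, 0, 0], "yaw": -0.05}, {"delta_pos": [0, 0, 0], "yaw": 0}, {"delta_pos": [0.1, -0.1, -2], "yaw": 0}, {"delta_pos": [0, 0, -2.5], "yaw": 0}, {"delta_pos": [0, 0, -1], "yaw": 0}, {"delta_pos": [0, 0, 0], "yaw": 0}, {"delta_pos": [0, 0, 0], "yaw": 0}]'

```text
t: 17.25
tcp_pos: [0.535, -0.2626, 0.1055]
tool_rot: [0.824, 0.566, 0.009, -0.013]
force: [0.2, 0.3, 0.1]
finger_gap: 1.002
```

```bash
cat > s.py <<'E'
from h import *
st=manip.sense();Rm=R.from_quat(st["tool_rot"]).as_matrix();j=np.array([.925,-.38]);b=np.array([.38,.925])
print(st["tcp_pos"],"y ang",np.degrees(np.arctan2(Rm[1,1],Rm[0,1])),"tilt jaw,bar deg",np.degrees(Rm[:2,2]@j),np.degrees(Rm[:2,2]@b),"off jaw,bar mm",(st["tcp_pos"][:2]-[.534,-.262])@np.c_[j,b]*1000,st["t"],st["force"],st["q"])
E
python3 s.py
```

```text
[ 0.53500437 -0.26261294  0.10547001] y ang -21.0148041934955 tilt jaw,bar deg -0.6457718142525007 1.6667314885248108 off jaw,bar mm [ 1.16195684 -0.18531306] 17.25 [0.19785709 0.26904121 0.14354826] [-0.65638114  0.65866322  1.60143864  0.0320319   0.90028354 -0.30958913]
```

Call:
send_rows --commands '[{"delta_pos": [-0.1, 0, -0.8], "yaw": -0.02}, {"delta_pos": [0, 0, -0.8], "yaw": 0}, {"delta_pos": [0, 0, -0.5], "yaw": 0}, {"delta_pos": [0, 0, 0], "yaw": 0}]'

```text
t: 17.75
tcp_pos: [0.5346, -0.2631, 0.0845]
tool_rot: [0.83, 0.557, 0.01, -0.011]
force: [-0.1, 0.3, -0.8]
finger_gap: 1.003
```

```bash
python3 s.py
```

```text
[ 0.53464041 -0.2631202   0.08451272] y ang -22.2217228756277 tilt jaw,bar deg -0.45997099759895477 1.638515588021781 off jaw,bar mm [ 1.01805163 -0.79282851] 17.75 [-0.06365444  0.27689591 -0.79548155] [-0.65763242  0.68908416  1.61503998  0.03379492  0.85306696 -0.29210192]
```

Call:
send_rows --commands '[{"delta_pos": [0, 0, -0.2], "yaw": 0}, {"delta_pos": [0, 0, 0], "yaw": 0}, {"delta_pos": [0, 0, 0], "yaw": 0}, {"delta_pos": [0, 0, 0], "yaw": 0}, {"delta_pos": [0, 0, 0], "yaw": 0}, {"delta_pos": [0, 0, 0], "yaw": 0}]' --grip 1 --force 70

```text
t: 18.5
tcp_pos: [0.5348, -0.2631, 0.0828]
tool_rot: [0.83, 0.558, 0.01, -0.011]
force: [-1.6, 0.4, -0.3]
finger_gap: 0.154
```

```bash
python3 s.py
```

```text
[ 0.53483838 -0.26311172  0.08284023] y ang -22.171385617977112 tilt jaw,bar deg -0.41755827316933203 1.6224508587422022 off jaw,bar mm [ 1.19796041 -0.70975672] 18.5 [-1.63843845  0.37581632 -0.27504482] [-0.65737782  0.69158499  1.61595911  0.03382569  0.84885296 -0.2928546 ]
```

Gripped, with a 13 mm gap matching the 14 mm bar. Lifting slowly.

Call:
send_rows --commands '[{"delta_pos": [0, 0, 0.4], "yaw": 0}, {"delta_pos": [0, 0, 0.6], "yaw": 0}, {"delta_pos": [0, 0, 0.8], "yaw": 0}, {"delta_pos": [0, 0, 0.8], "yaw": 0}, {"delta_pos": [0, 0, 0.8], "yaw": 0}, {"delta_pos": [0, 0, 0.5], "yaw": 0}, {"delta_pos": [0, 0, 0.2], "yaw": 0}, {"delta_pos": [0, 0, 0], "yaw": 0}]'

```text
t: 19.5
tcp_pos: [0.5326, -0.2616, 0.1245]
tool_rot: [0.83, 0.558, 0.009, -0.014]
force: [0.1, 0.8, -5.8]
finger_gap: 0.152
```

```bash
python3 s.py
```

```text
[ 0.53255678 -0.26160751  0.12452429] y ang -22.200789993477745 tilt jaw,bar deg -0.7614079576916346 1.7046886499818077 off jaw,bar mm [-1.48412397 -0.18536503] 19.5 [ 0.10679535  0.8058233  -5.75393326] [-0.65762177  0.62877362  1.59529737  0.03121407  0.93845072 -0.28866107]
```

Call:
send_rows --commands '[{"delta_pos": [0, 0, 0.5], "yaw": 0}, {"delta_pos": [0, 0, 1], "yaw": 0}, {"delta_pos": [0, 0, 1.2], "yaw": 0}, {"delta_pos": [0, 0, 1.2], "yaw": 0}, {"delta_pos": [0, 0, 1.2], "yaw": 0}, {"delta_pos": [0, 0, 1.2], "yaw": 0}, {"delta_pos": [0, 0, 1], "yaw": 0}, {"delta_pos": [0, 0, 0.5], "yaw": 0}, {"delta_pos": [0, 0, 0.2], "yaw": 0}, {"delta_pos": [0, 0, 0], "yaw": 0}]'

```text
t: 20.75
tcp_pos: [0.532, -0.2612, 0.2104]
tool_rot: [0.83, 0.558, 0.009, -0.014]
force: [0.1, -0.7, -5.9]
finger_gap: 0.15
```

```bash
python3 s.py
```

```text
[ 0.53197773 -0.26115233  0.21036845] y ang -22.199421861532027 tilt jaw,bar deg -0.77773223126929 1.707214668697854 off jaw,bar mm [-2.19271331  0.01562972] 20.75 [ 0.08853671 -0.70476872 -5.92741158] [-0.6575944   0.5145238   1.52639724  0.02791196  1.12180659 -0.28232157]
```

Call:
send_rows --commands '[{"delta_pos": [0, 0, 0], "yaw": 0}, {"delta_pos": [0, 0, 0], "yaw": 0}, {"delta_pos": [0, 0, 0], "yaw": 0}, {"delta_pos": [0, 0, 0], "yaw": 0}]'

```text
t: 21.25
tcp_pos: [0.5313, -0.2607, 0.2089]
tool_rot: [0.83, 0.558, 0.008, -0.015]
force: [-0.3, -0.2, -7.3]
finger_gap: 0.148
```

```bash
python3 s.py; python3 - <<'E'
from h import *
a=manip.snapshot("wrist");b=manip.snapshot("side")
cv2.imwrite("pics/f.png",np.hstack([a[0:400,120:520],cv2.resize(b[150:320,250:420],(400,400),interpolation=cv2.INTER_CUBIC)]))
E
```

```text
[ 0.53131307 -0.26067859  0.20892131] y ang -22.199425739451762 tilt jaw,bar deg -0.9443240009794379 1.7525008313775288 off jaw,bar mm [-2.98754425  0.20127515] 21.25 [-0.33400133 -0.15386752 -7.27325438] [-0.65764409  0.5163772   1.52767431  0.02790422  1.12169206 -0.28235862]
```

View pics/f.png

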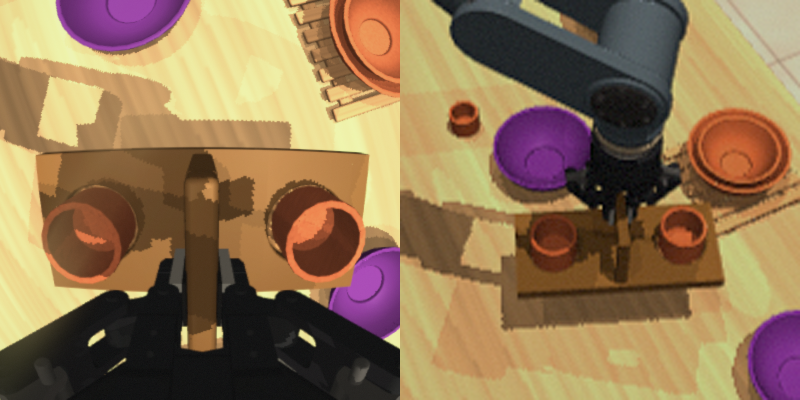

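The last view shows the caddy up and level with both cups seated, at crop (80,240) and (325,240). Tilt has changed about 0.5° since the grip, and lift is about 126 mm. Handing in.

```bash
python3 -c "
from station import manip
print(manip.sign_off())"
```

```text
the job is handed in; nothing more can be done
None
```

I set the medium cup down into the empty well, released it, and lifted the caddy by the middle of its handle. I handed the job in at about 21 s, still holding the caddy.

**Cup choice and fit:** The cup I picked has a measured rim radius of 27.8 mm, against the 28.5 mm of the seated cup. I lowered it until it stalled at the well's floor height before letting go.

**Last checks:**
- The caddy had risen about 126 mm above the shelf.
- The side and wrist pictures show it level, with both cups seated.
- The gripper gap was about 13 mm, matching the 14 mm bar.
- The wrist force read about 6–7 N, roughly the weight of the caddy and two cups.

**What did not go exactly as intended:**
- My first grip on the cup was off-centre and high. I asked the gripper for half open to correct it, but it did not release, so I dragged the cup a few millimetres along the shelf before gripping it again properly.
- Fast moves left the tool tilted by up to about 1.8°. It gripped the caddy at a slight tilt, and tilt changed by about 0.5° between gripping and the last check.
- During the final hold the arm drifted about 1.5 mm downward over half a second.

I aimed to leave the other loose cups and everything else on the shelf untouched. I did not re-measure their positions at the end.

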